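# Load the rolling-race ramp

### The job

On the bench stands a two-lane sloped ramp with a round roller, one solid and one hollow, lying at the low end of each lane. With the fingertips push each roller, in either order, up its own lane until it drops into the nest in front of the end stop and stays there without rolling back. Only push them, never pick them up or take them out of their lanes; leave the meter, the beaker and the weight where they stand, and finish clear of everything.

Things in the scene. Friction and masses are not known exactly. Their poses are not given: they have to be found in the camera images.
- gutter: Two-lane gutter, wooden floor, fixed; its place and heading vary. Frame tilted with the slope: x uphill along the lanes (0.10 rad above level), y left looking uphill, z square to the running floor (top z = 0). Origin: mid width, low end of the floor, 30 mm above the bench. Lanes 66 mm wide, centred on y = +50 and -50 mm; divider 34 mm wide and outer walls are 8 mm high. 291 x 176 mm over all.
- lip_top (a point): Top middle of the low lip across the gutter's low end: 7 mm above the running floor, 6 mm thick, its uphill face at gutter x = 0. The rollers rest against it at the start. Axes as the gutter's.
- nest_left (a point): Where the axis middle of a roller lies once it is home in the left lane (gutter x 254, y +50, z 15 mm). The running floor ends at gutter x = 240 mm in a step 5 mm down to the nest floor; a roller whose axis passes x = 243 mm drops in and the step keeps it there, with 1 mm of play. Axes as the gutter's.
- nest_right (a point): The same point in the right lane (gutter x 254, y -50, z 15 mm).
- stop_top (a point): Top middle edge of the end stop's face, at the high end of both lanes: gutter x = 274.5 mm, 34 mm above the running floor; the stop is a plate 10 mm thick across the whole width.
- solid: Solid bare steel-grey metal roller, flat closed ends, 40 mm diameter, 60 mm long, about 0.3 kg, loose. Origin on its axis at mid length; its axis (own y) lies across the lane. It starts at the low end of one of the two lanes, resting on the lip, its axis 15 mm up-slope of the lip and 20 mm above the running floor; let go on the slope it rolls back down. Which lane it is in varies.
- tube: Hollow grey plastic tube, open through, 40 mm outside diameter, 32 mm bore, 60 mm long, about 0.1 kg, loose. Origin on its axis at mid length; its axis (own y) lies across the lane. Starts at the low end of the other lane in the same way.
- meter: Bystander, loose: black hand-held multimeter lying on its back, 150 x 75 x 43 mm. Origin at the centre of its underside, x along its length.
- beaker: Bystander, loose: clear open beaker, 70 mm across the rim, 80 mm high. Origin at the centre of its underside.
- weight: Bystander, loose: steel laboratory weight with a knob on top, 44 mm diameter, 64 mm high. Origin at the centre of its underside.
There are look-alikes about, which are no part of the job. Leave any blue or purple look-alike of the solid alone. What is shaped like the tube but pink is not meant.

How it is judged:
By the outcome, as a careful person would: the job done as asked, in the order asked, and still so for the second after the job is handed in, with the robot touching nothing.
It also fails if it takes over 51 s, if anything falls off the work surface, if the arm or the gripper's body presses on something with over 40 N, if the wrist force passes 120 N, or if a joint passes its speed limit or range.

### The arm

A 6-joint arm with a two-finger parallel gripper is mounted at the origin on the work surface. World frame = base frame: x ahead of the robot, y to its left, z up, the work surface at z = 0. Lengths are in m, angles in rad, forces in N, time in s.
With the tool pointing down it reaches from about 0.225 to 0.875 m from the base axis. Payload 3.4 kg.
Tool frame: the origin (TCP) lies at the very end of the fingers, on their centre line; the grasp point (between the pads) lies 19 mm behind it; z points along the fingers, y is the line along which they close (so a half turn about z gives the same grasp; the last joint's range is limited). The gripper opens to 85 mm and grips with 20 to 120 N. Pads are 22 mm wide; open, the fingers measure 114 mm over their backs; the gripper's body (76 mm by 85 mm) begins 54 mm behind the grasp point. The pads swing forward as they close: fully open they stand 13 mm farther back than shut.
Start: joints at [1.17, 0.276, 1.505, -0, 1.361, -0.121], TCP at [0.159, 0.553, 0.231] pointing down, gripper open.
Joint ranges: [-2.89, 2.89], [-0.75, 2.08], [0.22, 2.7], [-1.18, 4.32], [0.11, 2.71], [-2.7, 2.7]. Speed limits (rad/s): [2.57, 2.57, 3.14, 3.14, 3.14, 3.14].

### API

Orientations are given as a unit quaternion [w, x, y, z].
In Python, from rig import readout, vision, manip gives the robot as it stands.
- The arm moves only by the shell command python3 -m handwheel 'ROWS' [FORCE]. ROWS is JSON, a list of rows, each a list of 3 entries, a list of its own where there are three numbers: the shift along the tool's x, y, z in mm, then the turn, a rotation vector about the tool's x, y, z in units of 6 degrees (1.0 is 6 degrees), then the closure, from -1 (fully open) to 1 (shut), so that 0 is half open. A call has 1 to 20 rows; each row shifts and turns the commanded pose from where the row before left it, along the tool's axes as they then stand; what a row does not reach is not made up. A row lasts 1/8 s, in which the tool goes at most 62.5 mm and 10.7 degrees, less where a joint would pass 70% of its speed; a pose out of reach is approached as far as the arm can. A call is refused whole if a number of a shift passes 62.5 or a number of a turn 1, either way. A call with a gripper value outside its range is refused whole. The fingers move at their own pace and stop on an object; FORCE is the grip in N (left out, the last holds). Time passes only in rows, so rows that do not move let the fingers close. It gives the time, the measured TCP pose, the force, the opening and the grip force at its end, in the units of the state.
- readout.get_state(): the state, without advancing time (a new reading comes with each control period).
- vision.get_image(name): name is "scene" or "side" or "wrist"; returns the picture (420x560x3 uint8, blue, green, red); there is no depth.
- vision.camera_params(name): a dict with "intrinsics" (3x3 intrinsics, pixels), "rvec" (rotation vector, rad) and "tvec" (3), from world to camera coordinates, as OpenCV has them; the wrist camera has in their place "hand_eye" (4x4, takes a point from camera to tool coordinates, whose origin is the TCP and whose axes are the flange's). Camera axes: x right, y down, z forward; pixel columns grow to the right and rows downward; lengths in m; the calibration is good to about 2 mm. A picture is of the moment at which its call begins: read the wrist's pose just before it. camera_params takes no time and is no camera call.
- manip.sign_off(): hands the job in; it is judged then, once.
The state is a dict: "clock": time; "qpos": joint angles; "qd": joint speeds; "effort": joint torques, N m; "position": TCP position; "ee_rot": TCP orientation; "contact_force": force on the tool from outside, world axes, zero at the start; "moment": the same for the moment, N m; "width": finger opening in m; "gripper_force": force on a finger pad.
Only numpy, scipy, OpenCV 4.12 (cv2) and the standard library are available. Lean on these libraries where they do the work, as an engineer would, in place of code of your own. Each camera call takes 0.05 s, during which the arm holds its last target. There are 200 camera calls.

## Working session

There is one attempt and no reset: what is moved stays moved. The work goes in short steps, Python scripts to look and compute and a shell command to move; the robot and the scene stay as the last step left them, time stands still between calls to the robot, and variables do not carry over. Pictures are saved under pics/ and viewed, at most 10 in all, crops included, and the job is handed in when it is done.

```bash
mkdir -p pics
cat > h.py <<'E'
import numpy as np, cv2
from rig import readout, vision, manip
E
python3 - <<'E'
from h import *
a=vision.get_image("scene");b=vision.get_image("side")
cv2.imwrite("pics/scene.png",a);cv2.imwrite("pics/side.png",b)
for n in("scene","side","wrist"):print(n,vision.camera_params(n))
s=readout.get_state();print(s['clock'],s['position'],s['ee_rot'],s['width'])
E
```

```text
scene {'intrinsics': array([[451.12150687,   0.        , 286.88513137],
       [  0.        , 451.12150687, 221.02815489],
       [  0.        ,   0.        ,   1.        ]]), 'rvec': array([ 2.09382976,  1.56711352, -0.46322381]), 'tvec': array([-0.1528486 , -0.37028306,  1.6358487 ])}
side {'intrinsics': array([[489.64400897,   0.        , 282.76692115],
       [  0.        , 489.64400897, 213.15909292],
       [  0.        ,   0.        ,   1.        ]]), 'rvec': array([ 2.06776898, -0.62218311,  0.36389879]), 'tvec': array([-0.44467749,  0.23148074,  1.06888029])}
wrist {'intrinsics': array([[366.08048492,   0.        , 284.5927394 ],
       [  0.        , 366.08048492, 207.64373129],
       [  0.        ,   0.        ,   1.        ]]), 'hand_eye': array([[-1.36740925e-03, -9.49812538e-01, -3.12816675e-01,
         7.98948587e-02],
       [ 9.99998732e-01, -1.04329204e-03, -1.20350250e-03,
         4.34938023e-04],
       [ 8.16742621e-04, -3.12817924e-01,  9.49812760e-01,
        -1.43646910e-01],
       [ 0.00000000e+00,  0.00000000e+00,  0.00000000e+00,
         1.00000000e+00]])}
0.1 [0.158622   0.55220913 0.2305215 ] [-1.88830074e-04  1.39427719e-01  9.90231906e-01 -8.04426655e-04] 0.08539720365249619
```

View pics/scene.png

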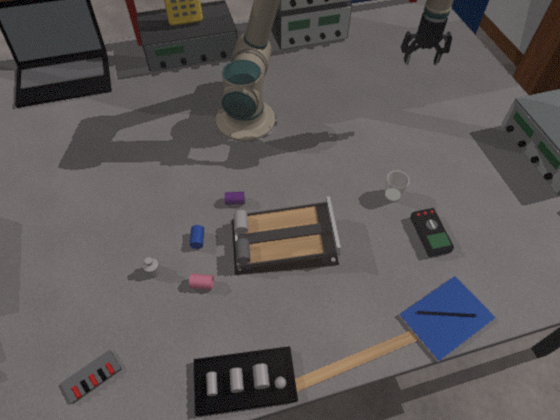

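View pics/side.png

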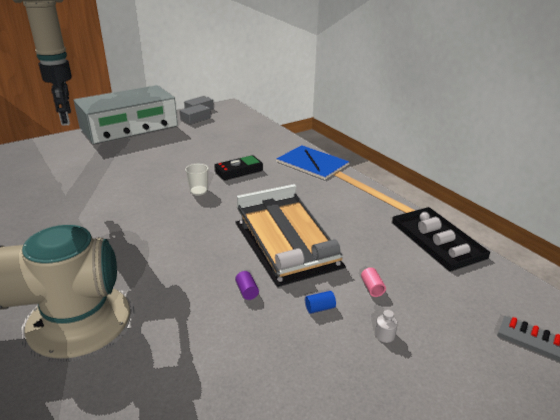

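The scene view shows the gutter at about (285,238), with its white end stop at (333,224). The rollers at the low end are at (241,221), light, and (243,250), darker. Look-alikes are purple (235,198), blue (197,237), pink (202,282) and the tray cylinders at (212,383), (236,380) and (261,376). The weight is at (150,266), the beaker at (397,186) and the meter at (432,232). My choice is the two cylinders inside the lanes, and I'll check it in one close crop.

Run:
```python
from h import *
a=cv2.imread("pics/scene.png");b=cv2.imread("pics/side.png")
A=cv2.resize(a[190:285,215:355],None,fx=4,fy=4,interpolation=cv2.INTER_CUBIC)
B=cv2.resize(b[175:290,225:350],(560,515)[:2] and (240,221),interpolation=cv2.INTER_CUBIC)
B=cv2.copyMakeBorder(B,0,380-221,0,0,cv2.BORDER_CONSTANT)
cv2.imwrite("pics/crop.png",np.hstack([A,B]))
```

```text
(no output)
```

View pics/crop.png

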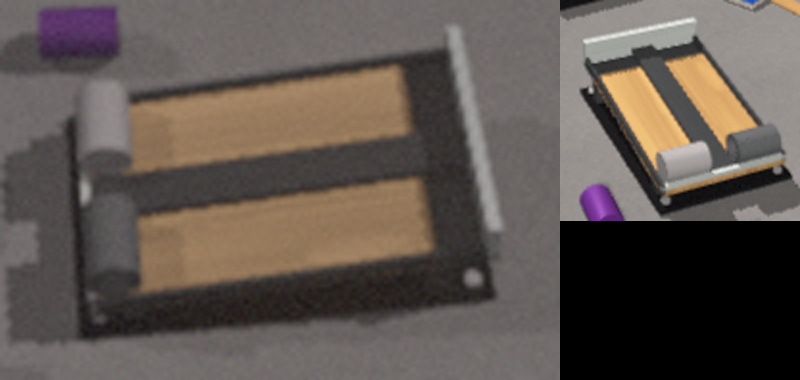

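The crop shows the light metallic roller in the left lane (y = +50) and the dark plastic one in the right. Both rest on the lip. Next I fit the gutter pose from the wood corners.

```bash
cat >> h.py <<'E'
from scipy.optimize import least_squares
from scipy.spatial.transform import Rotation as R
def G(p):  # gutter frame -> world : p=(x,y,yaw)
    return R.from_euler('ZY',[p[2],-0.1]), np.array([p[0],p[1],0.03])
def proj(n,X):
    c=vision.camera_params(n)
    return cv2.projectPoints(np.asarray(X,float),c['rvec'],c['tvec'],c['intrinsics'],None)[0][:,0]
def ray(n,uv,z):
    c=vision.camera_params(n);r=R.from_rotvec(c['rvec']).as_matrix()
    o=-r.T@c['tvec'];d=r.T@np.linalg.solve(c['intrinsics'],[*uv,1]);return o+d*(z-o[2])/d[2]
E
python3 - <<'E'
from h import *
obs={}
for n,roi in(("scene",(215,190,140,95)),("side",(225,175,125,115))):
    im=cv2.imread(f"pics/{n}.png");x,y,w,h=roi
    hsv=cv2.cvtColor(im,cv2.COLOR_BGR2HSV)
    m=cv2.inRange(hsv,(8,80,60),(25,255,255));mm=np.zeros_like(m);mm[y:y+h,x:x+w]=m[y:y+h,x:x+w]
    for c in sorted(cv2.findContours(mm,0,2)[0],key=cv2.contourArea)[-2:]:
        q=cv2.approxPolyDP(cv2.convexHull(c),4,True)[:,0]
        print(n,cv2.contourArea(c),q.tolist())
for uv in((328,197),(338.7,247.5)):print("stop",ray("scene",uv,0.03+.0274+.034))
for uv in((316.2,206.3),(317.5,223.7),(321,234.5),(323.2,252.5)):print("wood",ray("scene",uv,0.054))
E
```

```text
scene 1155.5 [[315, 207], [316, 223], [248, 232], [249, 215]]
scene 1334.5 [[321, 237], [322, 252], [250, 262], [250, 244]]
side 956.5 [[280, 206], [299, 202], [327, 240], [311, 252]]
side 1043.0 [[246, 213], [266, 209], [292, 248], [274, 262]]
stop [0.48164012 0.14015135 0.0914    ]
stop [0.65276654 0.11021001 0.0914    ]
wood [0.4790463  0.10712327 0.054     ]
wood [0.53969403 0.09054482 0.054     ]
wood [0.57791949 0.08813816 0.054     ]
wood [0.63617942 0.07449263 0.054     ]
```

Run:
```python
from h import *
X={"scene":[[240,83,0],[240,17,0],[240,-17,0],[240,-83,0],[274.5,88,34],[274.5,-88,34]],
   "side":[[240,83,0],[240,17,0],[240,-17,0],[240,-83,0]]}
U={"scene":[[316,206.5],[317.5,223.7],[321.3,235],[323,252.5],[328,197.5],[338.7,247.5]],
   "side":[[245.5,212.5],[266.5,208.5],[279.5,205.5],[299.5,201.5]]}
def f(p,ns=("scene","side")):
    r,t=G(p);return np.concatenate([(proj(n,r.apply(np.array(X[n])/1e3)+t)-U[n]).ravel() for n in ns])
for ns in(("scene",),("side",),("scene","side")):
    s=least_squares(f,[.6,-.15,1.4],args=(ns,),loss='soft_l1');print(ns,s.x.round(4),f(s.x,ns).round(1))
p=s.x;np.save("p.npy",p);r,t=G(p)
W=lambda g:r.apply(np.array(g)/1e3)+t
for k,g in dict(lip=[-3,0,7],L=[15,50,20],Rr=[15,-50,20],nL=[254,50,15],nR=[254,-50,15]).items():
    print(k,W(g).round(4),proj("scene",[W(g)]).round(0),proj("side",[W(g)]).round(0))
```

```text
('scene',) [ 0.5142 -0.1428  1.3785] [ 0.2 -0.4  1.8  0.6 -0.4 -0.9  1.2  1.4 -0.7 -1.  -1.8  0.3]
('side',) [ 0.5188 -0.1444  1.3825] [-0.4  0.3  0.9 -0.4 -0.9  0.2  0.4 -0.2]
('scene', 'side') [ 0.5163 -0.1438  1.3797] [ 0.1  0.1  1.7  1.2 -0.5 -0.3  1.2  2.  -0.8 -0.4 -1.9  0.9 -1.1  0.4
  0.3 -0.3 -1.5  0.4 -0.2 -0.1]
lip [ 0.5156 -0.1474  0.0367] [[237. 239.]] [[310. 262.]]
L [ 0.4697 -0.1216  0.0514] [[241. 222.]] [[288. 258.]]
Rr [ 0.5678 -0.1406  0.0514] [[243. 251.]] [[325. 249.]]
nL [0.5149 0.1124 0.0703] [[322. 212.]] [[254. 203.]]
nR [0.6131 0.0934 0.0703] [[327. 241.]] [[287. 197.]]
```

The scene and side fits agree to a few mm. They put the left roller at (0.470,-0.122) and the right at (0.568,-0.141). The plan is tool x uphill, tilted with the slope, and fingers part open so each roller is pushed at two points. First I turn the tool in place.

```bash
python3 -m handwheel '[[[0,0,0],[0,0,1],0.4],[[0,0,0],[0,0,1],0.4],[[0,0,0],[0,0,1],0.4],[[0,0,0],[0,0,1],0.4],[[0,0,0],[0,0,1],0.4],[[0,0,0],[0,0,1],0.4],[[0,0,0],[0,0,1],0.4],[[0,0,0],[0,0,1],0.4],[[0,0,0],[0,0,1],0.4],[[0,0,0],[0,0,1],0.4],[[0,0,0],[0,0,1],0.4],[[0,0,0],[0,0,1],0.4],[[0,0,0],[0,0,1],0.4],[[0,0,0],[0,0,1],0.4],[[0,0,0],[0,0.95,0],0.4]]' 20
cat >> h.py <<'E'
def go(g):
    "shift (mm, tool axes) and turn (units) to gutter point g mm, and where TCP is in gutter frame"
    s=readout.get_state();r,t=G(np.load("p.npy"));w,x,y,z=s['ee_rot'];q=R.from_quat([x,y,z,w])
    tgt=r*R.from_euler('x',np.pi)
    print("clock",s['clock'],"F",s['contact_force'].round(1),"w",round(s['width'],4))
    print("gutter xyz",(r.inv().apply(s['position']-t)*1e3).round(1))
    print("shift",q.inv().apply(r.apply(np.array(g)/1e3)+t-s['position'])*1e3,"turn",(q.inv()*tgt).as_rotvec()/np.radians(6))
E
python3 -c "from h import *; go([-40,50,110])"
```

```text
clock: 1.98
position: [0.1592, 0.5541, 0.2303]
ee_rot: [-0.033, 0.765, 0.642, 0.039]
contact_force: [-0.4, 0.5, -0.2]
width: 0.0256
gripper_force: 0.0
clock 1.975 F [-0.4  0.5 -0.2] w 0.0256
gutter xyz [634.3 483.1 137.7]
shift [-681.0522412   422.49772939   26.20955288] turn [-0.01739231 -0.00940784  0.15000619]
```

```bash
python3 -m handwheel '[[[-20,12,0],[0,0,0.15],0.4],[[-41,25.5,0],[0,0,0],0.4],[[-41,25.5,0],[0,0,0],0.4],[[-41,25.5,0],[0,0,0],0.4],[[-41,25.5,0],[0,0,0],0.4],[[-41,25.5,0],[0,0,0],0.4],[[-41,25.5,0],[0,0,0],0.4],[[-41,25.5,0],[0,0,0],0.4],[[-41,25.5,0],[0,0,0],0.4],[[-41,25.5,0],[0,0,0],0.4],[[-41,25.5,0],[0,0,0],0.4],[[-41,25.5,0],[0,0,0],0.4],[[-41,25.5,0],[0,0,0],0.4],[[-41,25.5,0],[0,0,0],0.4],[[-41,25.5,0],[0,0,0],0.4],[[-41,25.5,0],[0,0,0],0.4],[[-41,25.5,0],[0,0,0],0.4],[[0,0,0],[0,0,0],0.4]]'
python3 - <<'E'
from h import *
go([-40,50,45])
im=vision.get_image("wrist")
s=readout.get_state();w,x,y,z=s['ee_rot'];q=R.from_quat([x,y,z,w]);c=vision.camera_params("wrist");H=c['hand_eye'];r,t=G(np.load("p.npy"))
for g in([15,50,20],[15,-50,20],[5,17,8],[5,-17,8],[240,17,0],[-3,0,7]):
    P=q.inv().apply(r.apply(np.array(g)/1e3)+t-s['position']);C=H[:3,:3].T@(P-H[:3,3]);u=c['intrinsics']@C/C[2];print(g,u[:2].round(0))
    if C[2]>0: cv2.circle(im,(int(u[0]),int(u[1])),3,(0,0,255),-1)
cv2.imwrite("pics/w1.png",im)
E
```

```text
clock: 4.22
position: [0.4451, -0.1904, 0.1627]
ee_rot: [-0.032, 0.771, 0.635, 0.038]
contact_force: [-0.3, 0.5, -0.5]
width: 0.0255
gripper_force: 0.0
clock 4.225 F [-0.3  0.5 -0.5] w 0.0255
gutter xyz [-45.8  61.  137.9]
shift [ 5.93085319 11.06448962 92.90681098] turn [-0.01001912  0.01210059 -0.02893584]
[15, 50, 20] [302. 120.]
[15, -50, 20] [446. 119.]
[5, 17, 8] [346. 132.]
[5, -17, 8] [393. 132.]
[240, 17, 0] [ 365. -298.]
[-3, 0, 7] [368. 143.]
```

View pics/w1.png

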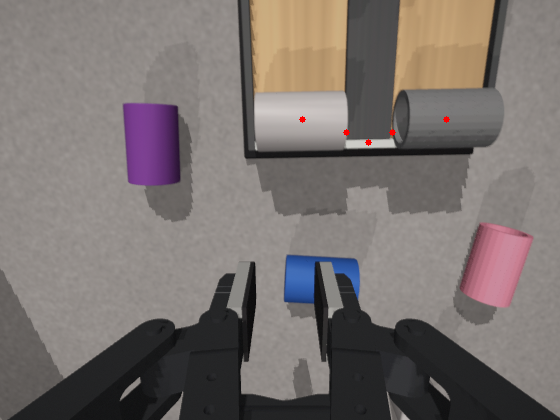

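The wrist view shows solid at (302,120) and tube at (446,119), both on the projected points to about 1 mm. The blue look-alike at (321,280) is close to the fingers' descent, so I check its distance.

Run:
```python
from h import *
s=readout.get_state();w,x,y,z=s['ee_rot'];q=R.from_quat([x,y,z,w]);c=vision.camera_params("wrist");H=c['hand_eye'];r,t=G(np.load("p.npy"))
for u in([321,280],[286,258],[357,258],[180,150],[466,290]):
    d=q.apply(H[:3,:3]@np.linalg.solve(c['intrinsics'],[*u,1]));o=s['position']+q.apply(H[:3,3])
    X=o+d*(.03-o[2])/d[2];print(u,X.round(3),(r.inv().apply(X-t)*1e3).round(0))
```

```text
[321, 280] [ 0.462 -0.251  0.03 ] [-115.   33.   12.]
[286, 258] [ 0.437 -0.227  0.03 ] [-96.  62.  10.]
[357, 258] [ 0.494 -0.238  0.03 ] [-96.   4.  10.]
[180, 150] [ 0.374 -0.125  0.03 ] [ -9. 143.   1.]
[466, 290] [ 0.579 -0.283  0.03 ] [-124.  -88.   12.]
```

```bash
python3 -m handwheel '[[[5,5.5,30],[0,0,0],0.4],[[5,5.5,32],[0,0,0],0.4],[[0,0,32],[0,0,0],0.4],[[0,0,24],[0,0,0],0.4],[[0,0,8],[0,0,0],0.4],[[0,0,0],[0,0,0],0.4]]'
python3 -c "from h import *; go([-36,50,11])"
```

```text
clock: 5.03
position: [0.4585, -0.1665, 0.0392]
ee_rot: [-0.033, 0.77, 0.636, 0.038]
contact_force: [-0.1, -0.6, 0.4]
width: 0.0258
gripper_force: 0.0
clock 5.025 F [-0.1 -0.6  0.4] w 0.0258
gutter xyz [-32.2  52.5  12.5]
shift [-3.83656003  2.47330717  1.47927242] turn [-2.26519251e-02  7.07342160e-05  8.19690890e-03]
```

```bash
python3 -m handwheel '[[[3,2,1],[0,0,0],0.4],[[6,0.5,0],[0,0,0],0.4],[[8,0,0],[0,0,0],0.4],[[10,0,0],[0,0,0],0.4],[[12,0,0],[0,0,0],0.4],[[14,0,0],[0,0,0],0.4],[[14,0,0],[0,0,0],0.4],[[14,0,0],[0,0,0],0.4],[[14,0,0],[0,0,0],0.4],[[14,0,0],[0,0,0],0.4],[[10,0,0],[0,0,0],0.4],[[6,0,0],[0,0,0],0.4],[[0,0,0],[0,0,0],0.4]]'
python3 - <<'E'
from h import *
go([218,50,11])
a=vision.get_image("scene")[180:285,215:365];b=vision.get_image("wrist")
A=cv2.resize(a,(600,420));cv2.imwrite("pics/p1.png",np.hstack([A[:, :400],cv2.resize(b,(400,300))] if 0 else [cv2.resize(a,(400,280)),cv2.resize(b,(373,280))]))
E
```

```text
clock: 6.65
position: [0.4848, -0.0449, 0.0505]
ee_rot: [-0.033, 0.77, 0.636, 0.038]
contact_force: [0.1, 0.0, 0.3]
width: 0.0258
gripper_force: 0.0
clock 6.65 F [0.1 0.  0.3] w 0.0258
gutter xyz [92.6 49.7 11.3]
shift [125.35655218  -0.22367587   0.27050837] turn [-0.019009    0.00057635  0.00559952]
```

View pics/p1.png

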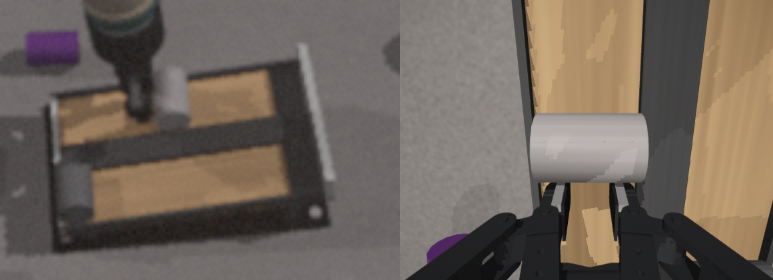

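The roller is riding square on both fingers: wrist (590,147) and scene crop (172,97). I continue to the nest.

```bash
python3 -m handwheel '[[[6,0,0],[0,0,0],0.4],[[10,0,0],[0,0,0],0.4],[[14,0,0],[0,0,0],0.4],[[14,0,0],[0,0,0],0.4],[[14,0,0],[0,0,0],0.4],[[14,0,0],[0,0,0],0.4],[[14,0,0],[0,0,0],0.4],[[10,0,0],[0,0,0],0.4],[[7,0,0],[0,0,0],0.4],[[5,0,0],[0,0,0],0.4],[[4,0,0],[0,0,0],0.4],[[4,0,0],[0,0,0],0.4],[[4,0,0],[0,0,0],0.4],[[3,0,0],[0,0,0],0.4],[[0,0,0],[0,0,0],0.4]]'
python3 - <<'E'
from h import *
go([221,50,11])
a=vision.get_image("scene")[180:285,215:365];b=vision.get_image("wrist")
cv2.imwrite("pics/p2.png",np.hstack([cv2.resize(a,(400,280)),cv2.resize(b,(373,280))]))
E
```

```text
clock: 8.62
position: [0.5081, 0.0751, 0.0627]
ee_rot: [-0.032, 0.77, 0.636, 0.038]
contact_force: [-0.2, -0.4, 1.4]
width: 0.0251
gripper_force: 0.0
clock 8.625 F [-0.2 -0.4  1.4] w 0.0251
gutter xyz [215.5  49.6  11.2]
shift [ 5.48462338 -0.43813742  0.23775799] turn [-0.01597348  0.00090981  0.0034727 ]
```

View pics/p2.png

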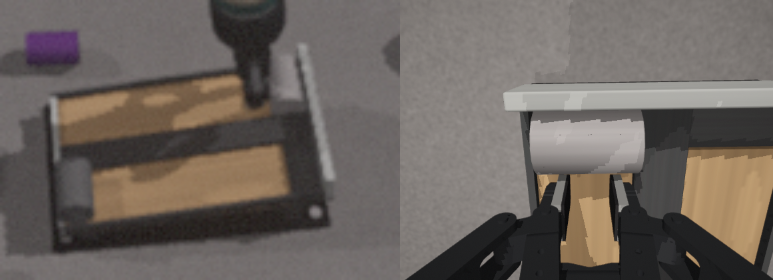

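```bash
python3 -m handwheel '[[[2,0,0],[0,0,0],0.4],[[2,0,0],[0,0,0],0.4],[[0,0,0],[0,0,0],0.4],[[-6,0,0],[0,0,0],0.4],[[-14,0,0],[0,0,0],0.4],[[-14,0,0],[0,0,0],0.4],[[-10,0,0],[0,0,0],0.4],[[0,0,0],[0,0,0],0.4],[[0,0,0],[0,0,0],0.4],[[0,0,0],[0,0,0],0.4]]'
python3 - <<'E'
from h import *
go([-40,-50,60])
b=vision.get_image("wrist")
s=readout.get_state();w,x,y,z=s['ee_rot'];q=R.from_quat([x,y,z,w]);c=vision.camera_params("wrist");H=c['hand_eye'];r,t=G(np.load("p.npy"))
for g in([254,80,15],[254,20,15],[254,50,35],[234,50,15]):
    P=q.inv().apply(r.apply(np.array(g)/1e3)+t-s['position']);C=H[:3,:3].T@(P-H[:3,3]);u=c['intrinsics']@C/C[2];print(g,u[:2].round(0))
    cv2.circle(b,(int(u[0]),int(u[1])),3,(0,0,255),-1)
cv2.imwrite("pics/p3.png",b)
E
```

```text
clock: 9.98
position: [0.5006, 0.0359, 0.0588]
ee_rot: [-0.032, 0.77, 0.636, 0.038]
contact_force: [-0.2, -1.1, 0.7]
width: 0.0256
gripper_force: 0.0
clock 9.975 F [-0.2 -1.1  0.7] w 0.0256
gutter xyz [175.4  49.5  11.4]
shift [-215.4984373    99.30493643  -48.70209955] turn [-0.01406896  0.0027034   0.00527248]
[254, 80, 15] [200.  93.]
[254, 20, 15] [364.  93.]
[254, 50, 35] [282.  94.]
[234, 50, 15] [282. 148.]
```

View pics/p3.png

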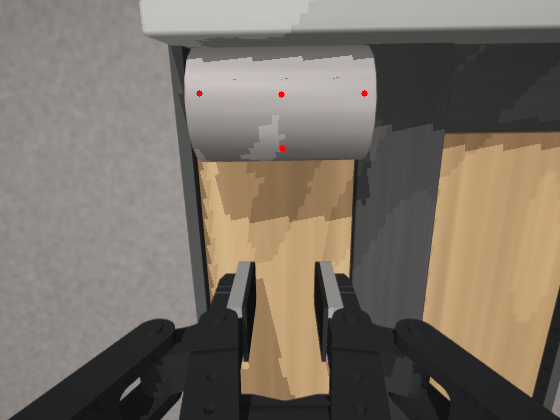

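The solid sits against the stop in the left nest. Its apparent width of 190 px matches an axis height of 15 mm, and it stayed there after the fingers withdrew. Next is the right lane.

```bash
python3 -m handwheel '[[[0,0,-25],[0,0,0],0.4],[[0,0,-35],[0,0,0],0.4],[[-30,14,0],[0,0,0],0.4],[[-42,20,0],[0,0,0],0.4],[[-42,20,0],[0,0,0],0.4],[[-42,20,0],[0,0,0],0.4],[[-36,17,0],[0,0,0],0.4],[[-18,8,0],[0,0,0],0.4],[[0,0,0],[0,0,0],0.4]]'
python3 -c "from h import *; go([-36,-50,11])"
```

```text
clock: 11.15
position: [0.5571, -0.1945, 0.0971]
ee_rot: [-0.033, 0.771, 0.635, 0.038]
contact_force: [-0.6, 1.3, 0.7]
width: 0.0256
gripper_force: 0.0
clock 11.15 F [-0.6  1.3  0.7] w 0.0256
gutter xyz [-35.1 -49.7  71. ]
shift [-0.9156291   0.42652739 59.98158124] turn [-0.0200717  -0.00232747 -0.01049087]
```

```bash
python3 -m handwheel '[[[0,0,25],[0,0,0],0.4],[[0,0,25],[0,0,0],0.4],[[0,0,10],[0,0,0],0.4],[[0,0,0],[0,0,0],0.4],[[4,0.4,0],[0,0,0],0.4],[[6,0,0],[0,0,0],0.4],[[8,0,0],[0,0,0],0.4],[[10,0,0],[0,0,0],0.4],[[12,0,0],[0,0,0],0.4],[[14,0,0],[0,0,0],0.4],[[14,0,0],[0,0,0],0.4],[[14,0,0],[0,0,0],0.4],[[14,0,0],[0,0,0],0.4],[[14,0,0],[0,0,0],0.4],[[10,0,0],[0,0,0],0.4],[[6,0,0],[0,0,0],0.4],[[0,0,0],[0,0,0],0.4]]'
python3 - <<'E'
from h import *
go([220,-50,11])
a=vision.get_image("scene")[180:285,215:365];b=vision.get_image("wrist")
cv2.imwrite("pics/p4.png",np.hstack([cv2.resize(a,(400,280)),cv2.resize(b,(373,280))]))
E
```

```text
clock: 13.28
position: [0.5823, -0.0649, 0.0503]
ee_rot: [-0.032, 0.77, 0.636, 0.038]
contact_force: [0.2, -0.5, -0.3]
width: 0.0258
gripper_force: 0.0
clock 13.275 F [ 0.2 -0.5 -0.3] w 0.0258
gutter xyz [ 91.5 -49.9  11.2]
shift [128.45812928   0.23033326   0.14993946] turn [-0.01572214  0.00389891  0.00700003]
```

View pics/p4.png

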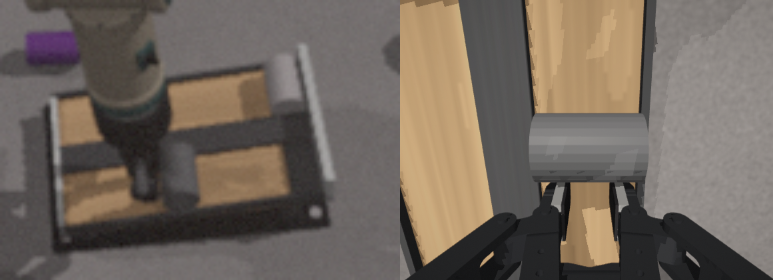

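The tube is square on the fingers at wrist (588,147), and the solid is still home at scene crop (285,82). I push to the same end point as before.

```bash
python3 -m handwheel '[[[6,0,0],[0,0,0],0.4],[[10,0,0],[0,0,0],0.4],[[14,0,0],[0,0,0],0.4],[[14,0,0],[0,0,0],0.4],[[14,0,0],[0,0,0],0.4],[[14,0,0],[0,0,0],0.4],[[14,0,0],[0,0,0],0.4],[[10,0,0],[0,0,0],0.4],[[7,0,0],[0,0,0],0.4],[[5,0,0],[0,0,0],0.4],[[4,0,0],[0,0,0],0.4],[[4,0,0],[0,0,0],0.4],[[4,0,0],[0,0,0],0.4],[[4,0,0],[0,0,0],0.4],[[3,0,0],[0,0,0],0.4],[[1,0,0],[0,0,0],0.4],[[0,0,0],[0,0,0],0.4]]'
python3 -c "from h import *; go([220,-50,11])"
python3 -m handwheel '[[[-4,0,0],[0,0,0],0.4],[[-10,0,0],[0,0,0],0.4],[[-14,0,0],[0,0,0],0.4],[[-12,0,0],[0,0,0],0.4],[[0,0,-30],[0,0,0],0.4],[[-10,0,-50],[0,0,0],0.4],[[-20,0,-50],[0,0,0],0.4],[[-20,0,-30],[0,0,0],0.4],[[0,0,0],[0,0,0],0.4],[[0,0,0],[0,0,0],0.4],[[0,0,0],[0,0,0],0.4]]'
python3 - <<'E'
from h import *
go([220,-50,11])
b=vision.get_image("wrist");a=vision.get_image("side")[150:290,180:366]
s=readout.get_state();w,x,y,z=s['ee_rot'];q=R.from_quat([x,y,z,w]);c=vision.camera_params("wrist");H=c['hand_eye'];r,t=G(np.load("p.npy"))
for g in([254,50,35],[254,-50,35]):
    P=q.inv().apply(r.apply(np.array(g)/1e3)+t-s['position']);C=H[:3,:3].T@(P-H[:3,3]);u=c['intrinsics']@C/C[2];print(g,u[:2].round(0))
    cv2.circle(b,(int(u[0]),int(u[1])),3,(0,0,255),-1)
cv2.imwrite("pics/p5.png",np.hstack([cv2.resize(b,(400,300)),cv2.resize(a,(399,300))]))
E
```

```text
clock: 15.5
position: [0.6064, 0.0599, 0.063]
ee_rot: [-0.032, 0.77, 0.636, 0.038]
contact_force: [-0.1, 0.4, 0.5]
width: 0.0255
gripper_force: 0.0
clock 15.5 F [-0.1  0.4  0.5] w 0.0255
gutter xyz [219.3 -49.8  11.2]
shift [0.74425589 0.16646994 0.15423746] turn [-0.01535571  0.00431224  0.00355749]
clock: 16.88
position: [0.5858, -0.0431, 0.2115]
ee_rot: [-0.034, 0.77, 0.636, 0.037]
contact_force: [0.4, -0.2, 0.3]
width: 0.0255
gripper_force: 0.0
clock 16.875 F [ 0.4 -0.2  0.3] w 0.0255
gutter xyz [129.6 -49.1 169.4]
shift [ 90.4054615    1.72087661 158.4289988 ] turn [-0.04762762 -0.00100457  0.00312148]
[254, 50, 35] [140.  20.]
[254, -50, 35] [286.  20.]
```

View pics/p5.png

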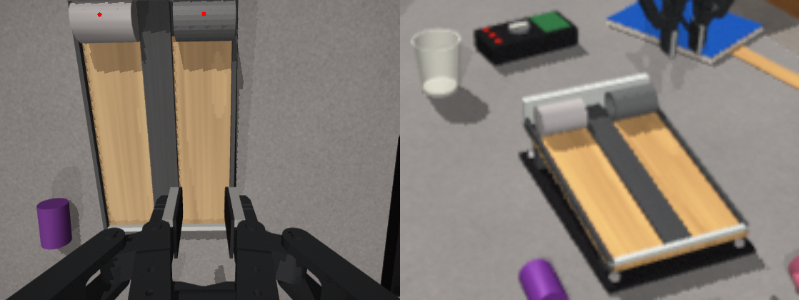

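Both rollers lie level in their nests against the stop, at wrist (102,18) and (205,18) and side (562,117) and (632,98). The gripper is about 130 mm clear.

```bash
python3 -c "from h import *; print(manip.sign_off())"
```

```text
the job is handed in; nothing more can be done
None
```

Both rollers are home in their nests and stayed there after the fingers withdrew. Nothing else was touched, and I handed the job in at about 17 s with the arm clear.

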